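# Tidy the playroom ledge into the coloured tiers

## Robot

A 6-joint arm with a two-finger parallel gripper is mounted at the origin on the work surface. World frame = base frame: x ahead of the robot, y to its left, z up, the work surface at z = 0. Lengths are in m, angles in rad, forces in N, time in s.
With the tool pointing down it reaches from about 0.35 to 0.775 m from the base axis. Payload 5.5 kg.
Tool frame: the origin (TCP) lies at the very end of the fingers, on their centre line; the grasp point (between the pads) lies 19 mm behind it; z points along the fingers, y is the line along which they close (so a half turn about z gives the same grasp; the last joint's range is limited). The gripper opens to 85 mm and grips with 20 to 120 N. Pads are 22 mm wide; open, the fingers measure 114 mm over their backs; the gripper's body (76 mm by 85 mm) begins 54 mm behind the grasp point. The pads swing forward as they close: fully open they stand 13 mm farther back than shut.
Start: joints at [1.042, 0.313, 0.046, 1.304, 0, 1.431], TCP at [0.218, 0.532, 0.231] pointing down, gripper open.
Joint ranges: [-2.76, 2.76], [-0.86, 1.69], [-1.03, 1.26], [-2.2, 2.34], [-1.47, 1.5], [-3.14, 3.14]. Speed limits (rad/s): [2.57, 2.57, 3.14, 3.14, 3.14, 3.14].

## Interface

Orientations are given as a unit quaternion [w, x, y, z].
In Python, from workcell import arm gives the robot as it stands.
- The arm moves only by the shell command python3 -m crank 'ROWS' [FORCE]. ROWS is JSON, a list of rows, each an object with "delta_rot": the turn, a rotation vector about the tool's x, y, z in rad, a list of three; "dp": the shift along the tool's x, y, z in mm, a list of three; "claw": the gripper command: -1 is fully open, 1 is shut, values between are in proportion. In form: [{"delta_rot": [ax, ay, az], "dp": [tx, ty, tz], "claw": claw}, ...]. A call has 1 to 20 rows; each row shifts and turns the commanded pose from where the row before left it, along the tool's axes as they then stand; what a row does not reach is not made up. A row lasts 1/10 s, in which the tool goes at most 50 mm and 8.59 degrees, less where a joint would pass 70% of its speed; a pose out of reach is approached as far as the arm can. A call is refused whole if a number of a shift passes 50 or a number of a turn 0.15, either way. A call with a gripper value outside its range is refused whole. The fingers move at their own pace and stop on an object; FORCE is the grip in N (left out, the last holds). Time passes only in rows, so rows that do not move let the fingers close. It gives the time, the measured TCP pose, the force, the opening and the grip force at its end, in the units of the state.
- arm.observe(): the state, without advancing time (a new reading comes with each control period).
- arm.grab_frame(name): name is "side" or "top" or "wrist"; returns a dict with "img" (480x640x3 uint8, red, green, blue), "K" (3x3 intrinsics, pixels), "k1" (the pictures are not rectified: a ray, as slopes to the right and down, at radius r is drawn at 1 + k1 r^2 times it, then the intrinsics apply), "R" (3x3) and "t" (3): a world point X has camera coordinates R X + t. Camera axes: x right, y down, z forward; pixel columns grow to the right and rows downward; lengths in m; the calibration is good to about 2 mm. A picture is of the moment at which its call begins. There is no depth.
- arm.finish_job(): hands the job in; it is judged then, once.
The state is a dict: "clock": time; "joints": joint angles; "qvel": joint speeds; "joint_efforts": joint torques, N m; "eef_pos": TCP position; "eef_rot": TCP orientation; "contact_force": force on the tool from outside, world axes, zero at the start; "torque": the same for the moment, N m; "gripper_width": finger opening in m; "gripper_force": force on a finger pad.
Only numpy, scipy, OpenCV 4.12 (cv2) and the standard library are available. Lean on these libraries where they do the work, as an engineer would, in place of code of your own. Each camera call takes 0.05 s, during which the arm holds its last target. There are 200 camera calls.

## Task

Sort the five loose toys on the ledge into the open tiers by kind, whatever colour the toy is: both wooden puzzles (walnut burr and beech barrel) into the teal tier, the clear maze ball into the orange tier, and both loose rods into the lilac tier. Set each one down on the tier's floor rather than dropping it, nothing lying on another toy or on a rim, and leave the mug of rods and the toy car where they are.

Things in the scene. Friction and masses are not known exactly. Their poses are not given: they have to be found in the camera images.
- tier_teal: square open-topped stacking tier (tray) of teal plastic, 140 x 140 mm outside, 30 mm high, walls and floor 4 mm thick (inside 132 x 132 mm, inner floor 4 mm above the ledge). It stands firm and does not shift. Origin: centre of its underside, on the ledge; z up, x and y along its sides; turned by up to about 15 degrees
- tier_orange: square open-topped stacking tier (tray) of orange plastic, 140 x 140 mm outside, 30 mm high, walls and floor 4 mm thick (inside 132 x 132 mm, inner floor 4 mm above the ledge). It stands firm and does not shift. Origin: centre of its underside, on the ledge; z up, x and y along its sides; turned by up to about 15 degrees
- tier_lilac: square open-topped stacking tier (tray) of lilac plastic, 140 x 140 mm outside, 30 mm high, walls and floor 4 mm thick (inside 132 x 132 mm, inner floor 4 mm above the ledge). It stands firm and does not shift. Origin: centre of its underside, on the ledge; z up, x and y along its sides; turned by up to about 15 degrees
- burr: dark walnut burr puzzle: three square bars, each 56 mm long and 28 x 28 mm in section, crossing at right angles through one centre, so it stands on the end of one bar, and four bar ends point sideways at mid height. Origin: its centre, 28 mm above the ledge; the bars lie along its x, y and z. May be gripped over two opposite bar ends (56 mm). Turned any way about the vertical. About 60 to 130 g
- barrel: barrel-shaped puzzle of pale beech with two thin dark bands and a dark cross on top, standing upright, 52 mm high, 48 mm across the middle, 38 mm across the ends. Origin: its centre, 26 mm above the ledge; z is its axis. About 40 to 85 g
- maze_ball: clear plastic ball 60 mm across with a coloured maze inside and a thin white band round the middle, standing on a flat foot 30 mm across cut in the ball, so it does not roll. Origin: centre of the ball, 26 mm above the ledge; its top is 56 mm above the ledge. About 50 to 100 g
- rod_teal: loose six-sided rod of teal plastic lying flat on the ledge, 90 mm long, 14 mm across the flats. Origin: its middle (7 mm above the ledge as it lies); x along its length, lying in any direction. It does not roll by itself
- rod_orange: loose six-sided rod of orange plastic lying flat on the ledge, 90 mm long, 14 mm across the flats. Origin: its middle (7 mm above the ledge as it lies); x along its length, lying in any direction. It does not roll by itself
- mug: white ceramic mug, 76 mm across and 90 mm high with a handle, holding upright coloured rods that reach 131 mm above the ledge; the rods in it belong there. Leave alone. Origin: centre of its underside
- car: toy car of red paint and pale wood, 110 x 68 x 62 mm, on the ledge. Leave alone. Origin: under its middle at ledge height, x along its length
Things that resemble listed ones, but are neither listed nor needed, are in the scene too. What is shaped like the barrel but red is not meant.

How it is judged:
By the outcome, as a careful person would: the job done as asked, in the order asked, and still so for the second after the job is handed in, with the robot touching nothing.
It also fails if it takes over 131 s, if anything falls off the work surface, if the arm or the gripper's body presses on something with over 40 N, if the wrist force passes 120 N, or if a joint passes its speed limit or range.

## Working session

There is one attempt and no reset: what is moved stays moved. The work goes in short steps, Python scripts to look and compute and a shell command to move; the robot and the scene stay as the last step left them, time stands still between calls to the robot, and variables do not carry over. Pictures are saved under pics/ and viewed, at most 14 in all, crops included, and the job is handed in when it is done.

```bash
mkdir -p pics; ls; python3 - <<'E'
from workcell import arm
import cv2
for n in("top","side"):
    f=arm.grab_frame(n); cv2.imwrite(f"pics/{n}0.png",f["img"][:,:,::-1]); print(n,f["K"],f["k1"],f["R"],f["t"])
print(arm.observe())
E
```

```text
pics
top [[611.41015014   0.         324.13243796]
 [  0.         611.41015014 250.07656893]
 [  0.           0.           1.        ]] -0.1652271347958589 [[-0.00622787 -0.99997643  0.00289179]
 [-0.98169913  0.00556355 -0.19035721]
 [ 0.19033663 -0.00402438 -0.98171064]] [-0.0826979   0.56389447  1.58397446]
side [[541.24909646   0.         321.13876396]
 [  0.         541.24909646 234.12366573]
 [  0.           0.           1.        ]] -0.02009092685244743 [[ 0.75681219 -0.65346908  0.01461041]
 [-0.37621972 -0.45377815 -0.80780202]
 [ 0.53450353  0.6058577  -0.5892728 ]] [-0.49246462  0.1996173   0.86163364]
{'clock': 0.1, 'joints': array([1.04242257e+00, 3.13921437e-01, 4.51132958e-02, 1.30359438e+00,
       9.57285620e-06, 1.43121993e+00]), 'qvel': array([-0.00154304, -0.00084073,  0.0035413 , -0.0003565 ,  0.00067538,
       -0.00101105]), 'joint_efforts': array([ 2.19380665e-03, -4.81728387e+01,  2.99242741e+01,  1.27239604e-02,
       -1.63083241e-04,  1.23456471e-05]), 'eef_pos': array([0.21773722, 0.53170233, 0.2305087 ]), 'eef_rot': array([-2.67778520e-04,  1.93176516e-01,  9.81163691e-01, -7.57155809e-04]), 'contact_force': array([-0.3111054 , -1.45416324, -0.00328476]), 'torque': array([-0.01296437,  0.00309274,  0.00137288]), 'gripper_force': 0.0, 'gripper_width': 0.08527251532825049}
```

View pics/top0.png

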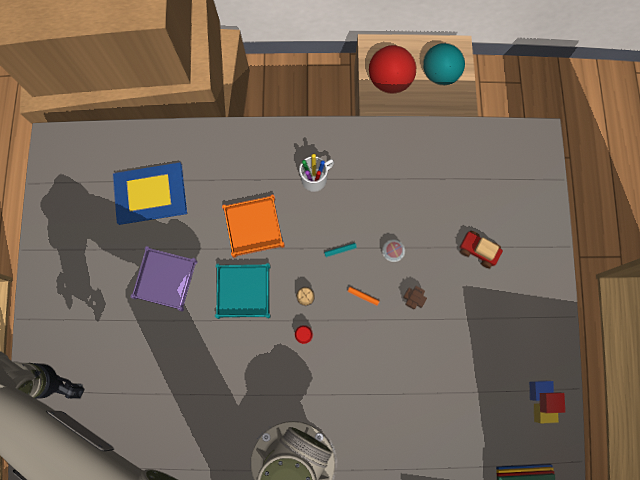

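View pics/side0.png

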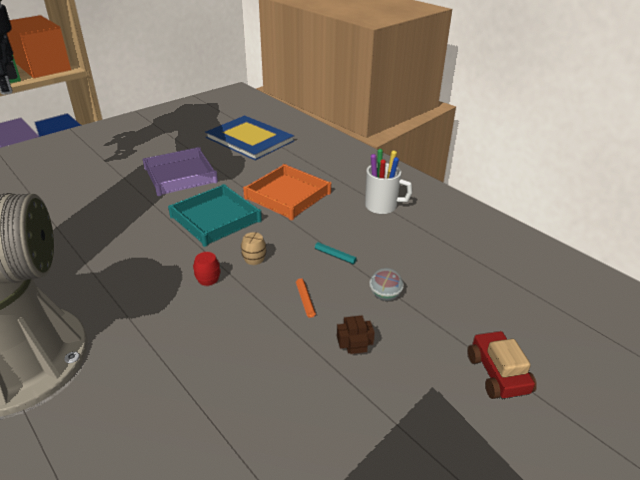

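The top view shows these candidates:
- Barrel: beech at (305,296). The red one at (304,334) is a decoy.
- Burr: (414,298).
- Maze ball: (394,250). The balls at (392,68) and (444,63) are off the table.
- Rods: teal (340,249) and orange (363,295). The rods in the mug at (315,170) stay.
- Tiers: teal (243,290), orange (253,224) and lilac (164,278). The blue/yellow book at (150,192) is not a tier.

Next is a close crop to check the choice.

```bash
python3 - <<'E'
import cv2
i=cv2.imread("pics/top0.png")
cv2.imwrite("pics/crop1.png",cv2.resize(i[185:345,120:440],None,fx=2.5,fy=2.5,interpolation=cv2.INTER_CUBIC))
E
```

```text
(no output)
```

View pics/crop1.png

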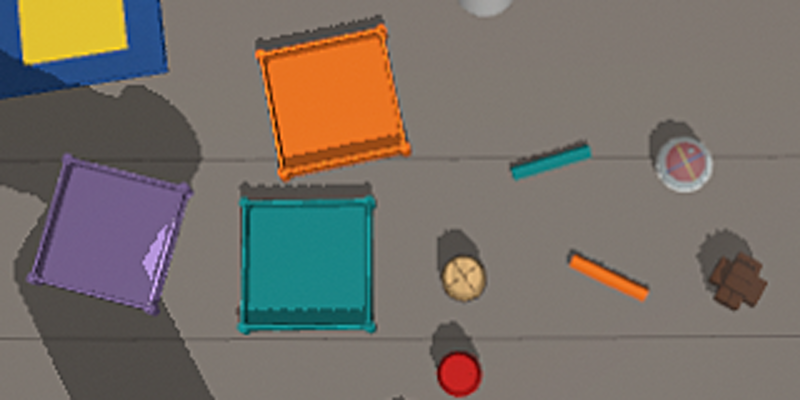

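Choice confirmed: the beech barrel with the cross is at about (306,295), and the red one is the decoy. Next I turn these readings into positions.

```bash
cat > h.py <<'E'
import numpy as np, cv2
from workcell import arm
from scipy.spatial.transform import Rotation as Ro
def world(f,px,z):
    p=cv2.undistortPoints(np.array(px,float).reshape(-1,1,2),f["K"],np.array([f["k1"],0,0,0.]))[:,0]
    d=np.c_[p,np.ones(len(p))]@f["R"]; c=-f["R"].T@f["t"]
    return c+d*((z-c[2])/d[:,2])[:,None]
def pix(f,X):
    return cv2.projectPoints(np.array(X,float).reshape(-1,3),cv2.Rodrigues(f["R"])[0],f["t"],f["K"],np.array([f["k1"],0,0,0.]))[0][:,0]
def tool():
    s=arm.observe(); R=Ro.from_quat(s["eef_rot"],scalar_first=True).as_matrix()
    return s,R,np.array(s["eef_pos"])
def go(X,ydeg):
    """print turn about tool z (rad) first, then dp in mm in the turned tool axes, for tool y at ydeg (mod 180)"""
    s,R,p=tool(); y=np.degrees(np.arctan2(R[1,1],R[0,1]))
    d=(ydeg-y+90)%180-90
    a=np.radians(ydeg if abs((ydeg-y+180)%360-180)<=90 else ydeg+180)
    yv=np.array([np.cos(a),np.sin(a),0]); z=np.array([0,0,-1.]); xv=np.cross(yv,z)
    D=np.array(X)-p
    tilt=R.T@np.cross(R[:,2],z)
    print("now",p.round(4),"y",y.round(1),"j6",s["joints"][5].round(2),"turn az",-np.radians(d).round(3),"(dy deg",round(d,1),") dp after turn",(1e3*np.array([xv@D,yv@D,z@D])).round(1), "dp before turn",(1e3*R.T@D).round(1),"tilt",tilt.round(3),"w",round(s["gripper_width"],4),"gf",round(s["gripper_force"],1),"F",np.round(s["contact_force"],1),"t",s["clock"])
E
cat > m.py <<'E'
from h import *
f=arm.grab_frame("top")
o=lambda L:[(a/2.5+120,b/2.5+185) for a,b in L]
for n,L in dict(orange=[(260,52),(382,30),(408,151),(284,174)],lilac=[(67,157),(187,187),(156,310),(33,280)],teal=[(243,200),(373,200),(372,328),(242,328)]).items():
    w=world(f,o(L),.03); e=w[1]-w[0]; print(n,w.mean(0).round(4),np.linalg.norm(e),np.degrees(np.arctan2(e[1],e[0])))
print("barrel",world(f,o([(465,275)]),.052)); print("ball",world(f,o([(685,164)]),.026)); print("burr",world(f,o([(740,276)]),.04))
for n,L in dict(ro=[(572,259),(647,294)],rt=[(513,173),(590,151)]).items():
    w=world(f,o(L),.009); e=w[1]-w[0]; print(n,w.mean(0).round(4),np.linalg.norm(e),np.degrees(np.arctan2(e[1],e[0])))
f=arm.grab_frame("wrist");s,R,p=tool()
c=-f["R"].T@f["t"]; print("wrist cam in tool",R.T@(c-p),R.T@f["R"].T)
E
python3 m.py
```

```text
orange [0.638 0.108 0.03 ] 0.13755940369299613 -79.91058890513042
lilac [0.4924 0.3506 0.03  ] 0.14016604035795516 -104.12788022235758
teal [0.4586 0.1334 0.03  ] 0.14195589586996663 -90.26618059992359
barrel [[ 0.44293351 -0.03729073  0.052     ]]
ball [[ 0.56633743 -0.27710404  0.026     ]]
burr [[ 0.44110994 -0.33140516  0.04      ]]
ro [ 0.4454 -0.1933  0.009 ] 0.0899615987349468 -115.64148312726243
rt [ 0.5727 -0.1317  0.009 ] 0.08857019557060916 -74.12657510821916
wrist cam in tool [ 0.08355892  0.00017144 -0.14347239] [[-6.59974113e-04 -9.46139386e-01 -3.23758903e-01]
 [ 9.99999766e-01 -6.82785443e-04 -4.31301146e-05]
 [-1.80250766e-04 -3.23758856e-01  9.46139615e-01]]
```

```bash
python3 -c "
from h import *
go([.443,-.037,.17],90)"
```

```text
now [0.2178 0.5318 0.2308] y 67.7 j6 1.43 turn az -0.389 (dy deg 22.3 ) dp after turn [-225.2 -568.8   60.8] dp before turn [-424.  -441.    61.2] tilt [-0.001 -0.     0.   ] w 0.0854 gf 0.0 F [-0.   0.8  0. ] t 0.2
```

```bash
python3 -m crank '[{"delta_rot":[0,0,-0.13],"dp":[0,0,0],"claw":-1},{"delta_rot":[0,0,-0.13],"dp":[0,0,0],"claw":-1},{"delta_rot":[0,0,-0.129],"dp":[0,0,0],"claw":-1},{"delta_rot":[0,0,0],"dp":[-15,-38,4],"claw":-1},{"delta_rot":[0,0,0],"dp":[-15,-38,4],"claw":-1},{"delta_rot":[0,0,0],"dp":[-15,-38,4],"claw":-1},{"delta_rot":[0,0,0],"dp":[-15,-38,4],"claw":-1},{"delta_rot":[0,0,0],"dp":[-15,-38,4],"claw":-1},{"delta_rot":[0,0,0],"dp":[-15,-38,4],"claw":-1},{"delta_rot":[0,0,0],"dp":[-15,-38,4],"claw":-1},{"delta_rot":[0,0,0],"dp":[-15,-38,4],"claw":-1},{"delta_rot":[0,0,0],"dp":[-15,-38,4],"claw":-1},{"delta_rot":[0,0,0],"dp":[-15,-38,4],"claw":-1},{"delta_rot":[0,0,0],"dp":[-15,-38,4],"claw":-1},{"delta_rot":[0,0,0],"dp":[-15,-38,4],"claw":-1},{"delta_rot":[0,0,0],"dp":[-15,-38,4],"claw":-1},{"delta_rot":[0,0,0],"dp":[-15,-38,4],"claw":-1},{"delta_rot":[0,0,0],"dp":[-15,-37,4],"claw":-1},{"delta_rot":[0,0,0],"dp":[0,0,0],"claw":-1},{"delta_rot":[0,0,0],"dp":[0,0,0],"claw":-1}]' 30
python3 - <<'E'
from h import *
f=arm.grab_frame("wrist"); cv2.imwrite("pics/w1.png",f["img"][:,:,::-1])
print(pix(f,[[.443,-.037,.052],[.443,-.037,0]])); go([.443,-.037,.004],90)
E
```

```text
clock: 2.2
eef_pos: [0.4429, -0.0375, 0.1709]
eef_rot: [-0.001, 0.001, 1.0, 0.0]
contact_force: [0.5, -0.1, 0.1]
gripper_width: 0.0854
gripper_force: 0.0
[[323.66283636 235.82350885]
 [323.57615388 218.28743891]]
now [ 0.4426 -0.0367  0.171 ] y 90.0 j6 -0.26 turn az -0.001 (dy deg 0.0 ) dp after turn [ -0.4  -0.3 167. ] dp before turn [ -0.6  -0.5 167. ] tilt [ 0.001 -0.001  0.   ] w 0.0853 gf 0.0 F [-1.   0.5  1. ] t 2.25
```

View pics/w1.png

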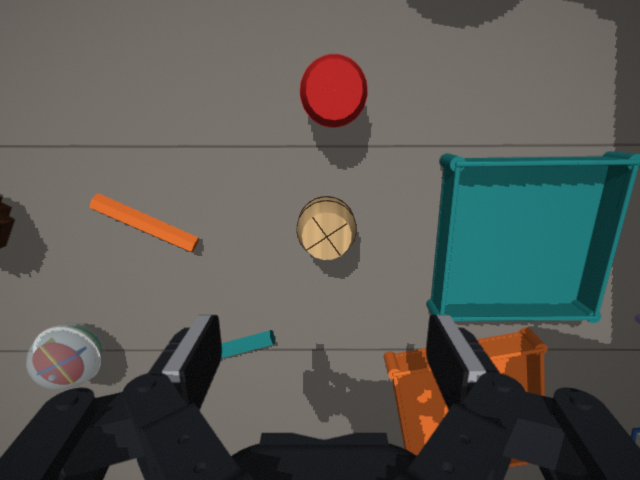

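The wrist view puts the barrel's cross at (327,236), against a predicted (324,236), so the position is good. Red decoy at (333,90), orange rod at (145,222). Descend and grip.

```bash
python3 -m crank '[{"delta_rot":[0,0,0],"dp":[0,-1,35],"claw":-1},{"delta_rot":[0,0,0],"dp":[0,0,35],"claw":-1},{"delta_rot":[0,0,0],"dp":[0,0,35],"claw":-1},{"delta_rot":[0,0,0],"dp":[0,0,30],"claw":-1},{"delta_rot":[0,0,0],"dp":[0,0,20],"claw":-1},{"delta_rot":[0,0,0],"dp":[0,0,12],"claw":-1},{"delta_rot":[0,0,0],"dp":[0,0,0],"claw":-1},{"delta_rot":[0,0,0],"dp":[0,0,0],"claw":1},{"delta_rot":[0,0,0],"dp":[0,0,0],"claw":1},{"delta_rot":[0,0,0],"dp":[0,0,0],"claw":1},{"delta_rot":[0,0,0],"dp":[0,0,0],"claw":1},{"delta_rot":[0,0,0],"dp":[0,0,0],"claw":1},{"delta_rot":[0,0,0],"dp":[0,0,0],"claw":1},{"delta_rot":[0,0,0],"dp":[0,0,0],"claw":1}]' 30; python3 -c "
from h import *
go([.4266,.1334,.010],90)"
```

```text
clock: 3.65
eef_pos: [0.444, -0.0377, 0.0055]
eef_rot: [0.001, -0.0, 1.0, 0.0]
contact_force: [-1.3, 1.9, 7.2]
gripper_width: 0.0466
gripper_force: 30.9
now [ 0.444  -0.0377  0.0055] y 90.0 j6 -0.27 turn az 0.0 (dy deg -0.0 ) dp after turn [ 17.4 171.1  -4.5] dp before turn [ 17.4 171.1  -4.5] tilt [ 0.     0.002 -0.   ] w 0.0466 gf 30.9 F [-1.3  1.9  7.2] t 3.65
```

```bash
python3 -m crank '[{"delta_rot":[0,0,0],"dp":[0,0,-15],"claw":1},{"delta_rot":[0,0,0],"dp":[0,0,-25],"claw":1},{"delta_rot":[0,0,0],"dp":[0,0,-25],"claw":1},{"delta_rot":[0,0,0],"dp":[3,31,0],"claw":1},{"delta_rot":[0,0,0],"dp":[4,35,0],"claw":1},{"delta_rot":[0,0,0],"dp":[4,35,0],"claw":1},{"delta_rot":[0,0,0],"dp":[4,35,0],"claw":1},{"delta_rot":[0,0,0],"dp":[2.5,35,0],"claw":1},{"delta_rot":[0,0,0],"dp":[0,0,0],"claw":1},{"delta_rot":[0,0,0],"dp":[0,0,20],"claw":1},{"delta_rot":[0,0,0],"dp":[0,0,20],"claw":1},{"delta_rot":[0,0,0],"dp":[0,0,12],"claw":1},{"delta_rot":[0,0,0],"dp":[0,0,5],"claw":1},{"delta_rot":[0,0,0],"dp":[0,0,2],"claw":1},{"delta_rot":[0,0,0],"dp":[0,0,1],"claw":1},{"delta_rot":[0,0,0],"dp":[0,0,0],"claw":1}]'; python3 -c "
from h import *
go([.4266,.1334,.010],90)"
```

```text
clock: 5.25
eef_pos: [0.4262, 0.133, 0.0098]
eef_rot: [0.001, 0.0, 1.0, 0.0]
contact_force: [-0.1, -0.5, -0.5]
gripper_width: 0.0468
gripper_force: 31.4
now [0.4262 0.133  0.0098] y 90.0 j6 0.12 turn az -0.0 (dy deg 0.0 ) dp after turn [-0.4  0.4 -0.2] dp before turn [-0.4  0.4 -0.2] tilt [0.    0.001 0.   ] w 0.0468 gf 31.4 F [-0.1 -0.5 -0.5] t 5.25
```

```bash
python3 -m crank '[{"delta_rot":[0,0,0],"dp":[0,0,0.6],"claw":1},{"delta_rot":[0,0,0],"dp":[0,0,0.4],"claw":1},{"delta_rot":[0,0,0],"dp":[0,0,0],"claw":0},{"delta_rot":[0,0,0],"dp":[0,0,0],"claw":-0.4},{"delta_rot":[0,0,0],"dp":[0,0,0],"claw":-0.8},{"delta_rot":[0,0,0],"dp":[0,0,0],"claw":-0.8},{"delta_rot":[0,0,0],"dp":[0,0,-20],"claw":-0.8},{"delta_rot":[0,0,0],"dp":[0,0,-40],"claw":-0.8},{"delta_rot":[0,0,0],"dp":[0,0,-50],"claw":-1},{"delta_rot":[0,0,0],"dp":[0,0,-50],"claw":-1}]'
python3 -m crank '[{"delta_rot":[0,0,0],"dp":[-1.4,-34,0],"claw":-1},{"delta_rot":[0,0,0],"dp":[-1.4,-43,0],"claw":-1},{"delta_rot":[0,0,0],"dp":[-1.4,-43,0],"claw":-1},{"delta_rot":[0,0,0],"dp":[-1.4,-43,0],"claw":-1},{"delta_rot":[0,0,0],"dp":[-1.4,-43,0],"claw":-1},{"delta_rot":[0,0,0],"dp":[-1.4,-43,0],"claw":-1},{"delta_rot":[0,0,0],"dp":[-1.4,-43,0],"claw":-1},{"delta_rot":[0,0,0],"dp":[-1.4,-43,0],"claw":-1},{"delta_rot":[0,0,0],"dp":[-1.4,-43,0],"claw":-1},{"delta_rot":[0,0,0],"dp":[-1.4,-43,0],"claw":-1},{"delta_rot":[0,0,0],"dp":[-1.4,-43,0],"claw":-1},{"delta_rot":[0,0,0],"dp":[0,0,0],"claw":-1},{"delta_rot":[0,0,0],"dp":[0,0,0],"claw":-1}]'
python3 - <<'E'
from h import *
f=arm.grab_frame("wrist"); 
print(pix(f,[[.441,-.331,.056],[.441,-.331,0]])); go([.441,-.331,.005],90)
u,v=pix(f,[[.441,-.331,.056]])[0].astype(int); cv2.imwrite("pics/w2.png",cv2.resize(f["img"][max(v-100,0):v+100,u-130:u+130,::-1],None,fx=3,fy=3)); print(u-130,max(v-100,0))
E
```

```text
clock: 6.25
eef_pos: [0.4248, 0.1331, 0.1696]
eef_rot: [-0.001, -0.0, 1.0, -0.0]
contact_force: [2.9, -0.2, -0.8]
gripper_width: 0.0851
gripper_force: 0.0
clock: 7.55
eef_pos: [0.4405, -0.3314, 0.1675]
eef_rot: [-0.0, 0.001, 1.0, 0.001]
contact_force: [0.1, 0.5, -0.9]
gripper_width: 0.0854
gripper_force: 0.0
[[323.40696146 239.17079052]
 [323.30887032 219.53609529]]
now [ 0.4405 -0.3303  0.1677] y 90.0 j6 -0.79 turn az -0.0 (dy deg 0.0 ) dp after turn [ -0.5  -0.7 162.7] dp before turn [ -0.6  -1.  162.7] tilt [ 0.002 -0.001 -0.   ] w 0.0854 gf 0.0 F [ 0.6  0.5 -0.2] t 7.6
193 139
```

View pics/w2.png

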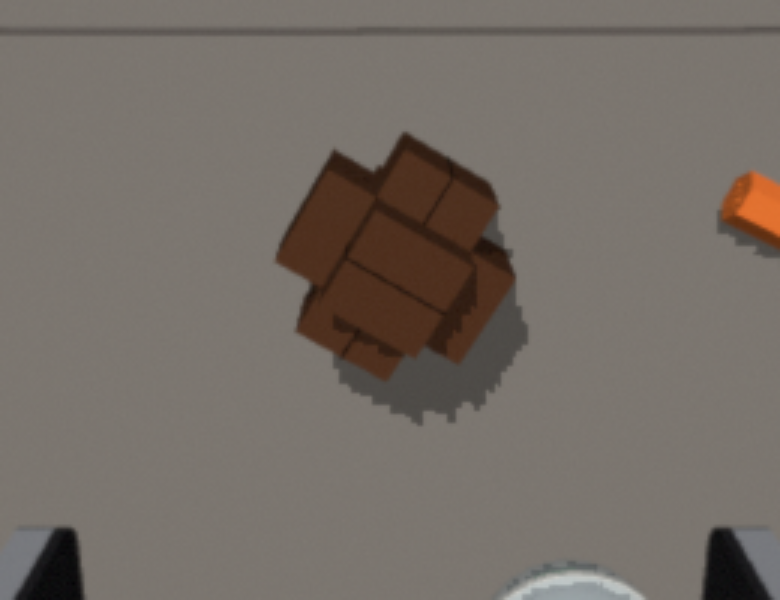

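The burr's top square has crop corners (377,208), (475,265), (415,357) and (322,300). The bar ends around it are clear, with the ball and orange rod well away.

```bash
python3 - <<'E'
from h import *
f=arm.grab_frame("wrist")
c=[(a/3+193,b/3+139) for a,b in [(377,208),(475,265),(415,357),(322,300)]]
w=world(f,c,.056); print(w.mean(0))
for i in range(4):
    e=w[(i+1)%4]-w[i]; print(np.linalg.norm(e),np.degrees(np.arctan2(e[1],e[0])))
X=w.mean(0);X[2]=.005
for a in(61,-29): go(X,a)
E
```

```text
[ 0.43660709 -0.32837528  0.056     ]
0.027901972521476203 59.109958015824326
0.02818737966173569 -31.10852596702529
0.027662380238622497 -123.25942142978158
0.027044013789457286 149.4399465840382
now [ 0.4407 -0.3297  0.1678] y 90.0 j6 -0.79 turn az 0.507 (dy deg -29.0 ) dp after turn [  4.2  -0.8 162.8] dp before turn [  3.9   1.1 162.9] tilt [ 0.001 -0.001  0.   ] w 0.0855 gf 0.0 F [-0.2  0.4 -0.8] t 7.65
now [ 0.4407 -0.3297  0.1678] y 90.0 j6 -0.79 turn az -1.064 (dy deg 61.0 ) dp after turn [  0.8   4.2 162.8] dp before turn [  3.9   1.1 162.9] tilt [ 0.001 -0.001  0.   ] w 0.0855 gf 0.0 F [-0.2  0.4 -0.8] t 7.65
```

```bash
python3 -m crank '[{"delta_rot":[0,0,0.137],"dp":[0,0,0],"claw":-1},{"delta_rot":[0,0,0.137],"dp":[0,0,0],"claw":-1},{"delta_rot":[0,0,0.137],"dp":[0,0,0],"claw":-1},{"delta_rot":[0,0,0.137],"dp":[0,0,0],"claw":-1},{"delta_rot":[0,0,0],"dp":[4,-1,30],"claw":-1},{"delta_rot":[0,0,0],"dp":[0,0,35],"claw":-1},{"delta_rot":[0,0,0],"dp":[0,0,35],"claw":-1},{"delta_rot":[0,0,0],"dp":[0,0,30],"claw":-1},{"delta_rot":[0,0,0],"dp":[0,0,20],"claw":-1},{"delta_rot":[0,0,0],"dp":[0,0,12],"claw":-1},{"delta_rot":[0,0,0],"dp":[0,0,0],"claw":-1},{"delta_rot":[0,0,0],"dp":[0,0,0],"claw":1},{"delta_rot":[0,0,0],"dp":[0,0,0],"claw":1},{"delta_rot":[0,0,0],"dp":[0,0,0],"claw":1},{"delta_rot":[0,0,0],"dp":[0,0,0],"claw":1},{"delta_rot":[0,0,0],"dp":[0,0,0],"claw":1},{"delta_rot":[0,0,0],"dp":[0,0,0],"claw":1}]' 35
python3 -m crank '[{"delta_rot":[0,0,0],"dp":[0,0,-20],"claw":1},{"delta_rot":[0,0,0],"dp":[0,0,-30],"claw":1},{"delta_rot":[0,0,0],"dp":[0,0,-40],"claw":1},{"delta_rot":[0,0,-0.137],"dp":[0,0,0],"claw":1},{"delta_rot":[0,0,-0.137],"dp":[0,0,0],"claw":1},{"delta_rot":[0,0,-0.137],"dp":[0,0,0],"claw":1},{"delta_rot":[0,0,-0.137],"dp":[0,0,0],"claw":1},{"delta_rot":[0,0,0],"dp":[0,0,0],"claw":1}]'
python3 -c "
from h import *
go([.4926,.1334,.010],90)"
```

```text
clock: 9.35
eef_pos: [0.4382, -0.3305, 0.0079]
eef_rot: [0.001, 0.27, 0.963, -0.0]
contact_force: [0.0, 1.2, 6.0]
gripper_width: 0.0557
gripper_force: 37.9
clock: 10.15
eef_pos: [0.4371, -0.3297, 0.0966]
eef_rot: [0.0, -0.0, 1.0, -0.0]
contact_force: [-0.0, -0.8, 0.3]
gripper_width: 0.0556
gripper_force: 37.4
now [ 0.4371 -0.3297  0.0966] y 90.0 j6 -0.79 turn az 0.0 (dy deg -0.0 ) dp after turn [-55.5 463.1  86.6] dp before turn [-55.7 463.1  86.5] tilt [-0.  0.  0.] w 0.0556 gf 37.4 F [-0.  -0.8  0.3] t 10.15
```

```bash
python3 -m crank '[{"delta_rot":[0,0,0],"dp":[-4,33,0],"claw":1},{"delta_rot":[0,0,0],"dp":[-5,43,0],"claw":1},{"delta_rot":[0,0,0],"dp":[-5,43,0],"claw":1},{"delta_rot":[0,0,0],"dp":[-5,43,0],"claw":1},{"delta_rot":[0,0,0],"dp":[-5,43,0],"claw":1},{"delta_rot":[0,0,0],"dp":[-5,43,0],"claw":1},{"delta_rot":[0,0,0],"dp":[-5,43,0],"claw":1},{"delta_rot":[0,0,0],"dp":[-5,43,0],"claw":1},{"delta_rot":[0,0,0],"dp":[-5,43,0],"claw":1},{"delta_rot":[0,0,0],"dp":[-5,43,0],"claw":1},{"delta_rot":[0,0,0],"dp":[-5,43,0],"claw":1},{"delta_rot":[0,0,0],"dp":[0,0,0],"claw":1},{"delta_rot":[0,0,0],"dp":[0,0,0],"claw":1}]'
python3 - <<'E'
from h import *
f=arm.grab_frame("wrist"); cv2.imwrite("pics/w3.png",f["img"][:,:,::-1]); go([.491,.1334,.0125],90)
E
```

```text
clock: 11.45
eef_pos: [0.4908, 0.1343, 0.0963]
eef_rot: [-0.0, -0.0, 1.0, -0.0]
contact_force: [-0.3, 0.1, -0.6]
gripper_width: 0.0553
gripper_force: 37.7
now [0.4908 0.1333 0.0963] y 89.9 j6 0.11 turn az -0.001 (dy deg 0.1 ) dp after turn [-0.2  0.1 83.8] dp before turn [-0.2  0.1 83.8] tilt [-0. -0. -0.] w 0.0557 gf 37.7 F [-0.5  0.7 -0.6] t 11.5
```

View pics/w3.png

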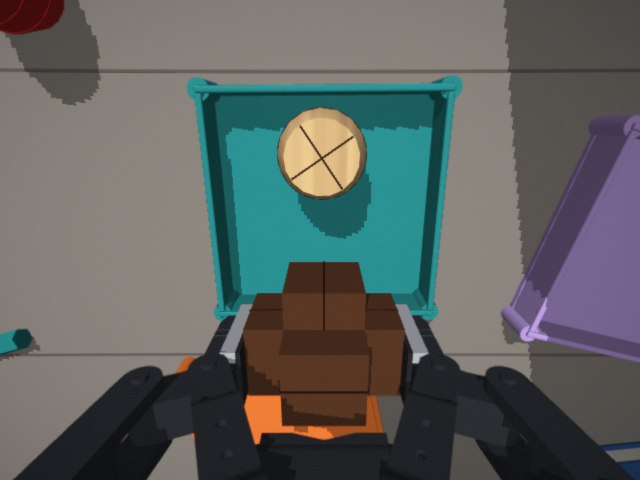

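The barrel stands upright in the teal tier at (322,155), and the burr is held square to it. I'll check the tier centre from the rim corners (195,88), (452,87), (430,312) and (222,312).

```bash
python3 - <<'E'
from h import *
f=arm.grab_frame("wrist"); w=world(f,[(195,88),(452,87),(430,312),(222,312)],.03); print(w.round(4),w.mean(0)); print(world(f,[(322,157)],.056))
E
```

```text
[[0.3914 0.0652 0.03  ]
 [0.3911 0.2022 0.03  ]
 [0.5267 0.2033 0.03  ]
 [0.5265 0.067  0.03  ]] [0.45895922 0.13441591 0.03      ]
[[0.42488075 0.13292286 0.056     ]]
```

Tier centre (.459,.134), which agrees. Lower the burr.

```bash
python3 -m crank '[{"delta_rot":[0,0,0],"dp":[0,0,25],"claw":1},{"delta_rot":[0,0,0],"dp":[0,0,25],"claw":1},{"delta_rot":[0,0,0],"dp":[0,0,20],"claw":1},{"delta_rot":[0,0,0],"dp":[0,0,10],"claw":1},{"delta_rot":[0,0,0],"dp":[0,0,4],"claw":1},{"delta_rot":[0,0,0],"dp":[0,0,0],"claw":1},{"delta_rot":[0,0,0],"dp":[0,0,0],"claw":1}]'; python3 -m crank '[{"delta_rot":[0,0,0],"dp":[0,0,0.6],"claw":1},{"delta_rot":[0,0,0],"dp":[0,0,0],"claw":1}]'
```

```text
clock: 12.25
eef_pos: [0.4919, 0.133, 0.0131]
eef_rot: [0.001, 0.001, 1.0, 0.0]
contact_force: [-0.9, 0.8, 0.3]
gripper_width: 0.0555
gripper_force: 37.9
clock: 12.45
eef_pos: [0.4915, 0.1334, 0.0121]
eef_rot: [0.001, 0.0, 1.0, 0.0]
contact_force: [-0.4, 0.7, -0.9]
gripper_width: 0.0558
gripper_force: 37.9
```

```bash
python3 -m crank '[{"delta_rot":[0,0,0],"dp":[0,0,0.6],"claw":1},{"delta_rot":[0,0,0],"dp":[0,0,0],"claw":1}]'; python3 -m crank '[{"delta_rot":[0,0,0],"dp":[0,0,0.5],"claw":1},{"delta_rot":[0,0,0],"dp":[0,0,0],"claw":1}]'
```

```text
clock: 12.65
eef_pos: [0.4915, 0.1334, 0.0119]
eef_rot: [0.001, -0.0, 1.0, -0.0]
contact_force: [-1.8, -0.2, 5.0]
gripper_width: 0.0554
gripper_force: 38.5
clock: 12.85
eef_pos: [0.4915, 0.1334, 0.0119]
eef_rot: [0.001, -0.0, 1.0, -0.0]
contact_force: [-2.9, -1.2, 9.5]
gripper_width: 0.0553
gripper_force: 39.0
```

```bash
python3 -m crank '[{"delta_rot":[0,0,0],"dp":[0,0,0],"claw":-0.4},{"delta_rot":[0,0,0],"dp":[0,0,0],"claw":-0.7},{"delta_rot":[0,0,0],"dp":[0,0,0],"claw":-0.8},{"delta_rot":[0,0,0],"dp":[0,0,-10],"claw":-0.8},{"delta_rot":[0,0,0],"dp":[0,0,-35],"claw":-0.8},{"delta_rot":[0,0,0],"dp":[0,0,-50],"claw":-1},{"delta_rot":[0,0,0],"dp":[0,0,-50],"claw":-1}]'
python3 -m crank '[{"delta_rot":[0,0,0],"dp":[-7.5,-41,0],"claw":-1},{"delta_rot":[0,0,0],"dp":[-7.5,-41,0],"claw":-1},{"delta_rot":[0,0,0],"dp":[-7.5,-41,0],"claw":-1},{"delta_rot":[0,0,0],"dp":[-7.5,-41,0],"claw":-1},{"delta_rot":[0,0,0],"dp":[-7.5,-41,0],"claw":-1},{"delta_rot":[0,0,0],"dp":[-7.5,-41,0],"claw":-1},{"delta_rot":[0,0,0],"dp":[-7.5,-41,0],"claw":-1},{"delta_rot":[0,0,0],"dp":[-7.5,-41,0],"claw":-1},{"delta_rot":[0,0,0],"dp":[-7.5,-41,0],"claw":-1},{"delta_rot":[0,0,0],"dp":[-7.5,-41,0],"claw":-1},{"delta_rot":[0,0,0],"dp":[0,0,0],"claw":-1},{"delta_rot":[0,0,0],"dp":[0,0,0],"claw":-1}]'
python3 - <<'E'
from h import *
f=arm.grab_frame("wrist"); cv2.imwrite("pics/w4.png",f["img"][:,:,::-1]); 
print(pix(f,[[.566,-.277,.026]])); go([.566,-.277,.003],90)
E
```

```text
clock: 13.55
eef_pos: [0.4902, 0.1333, 0.1573]
eef_rot: [-0.001, -0.0, 1.0, -0.0]
contact_force: [1.8, -0.1, 0.0]
gripper_width: 0.085
gripper_force: 0.0
clock: 14.75
eef_pos: [0.5658, -0.2774, 0.1555]
eef_rot: [-0.0, 0.001, 1.0, 0.0]
contact_force: [0.6, 0.2, 0.5]
gripper_width: 0.0855
gripper_force: 0.0
[[323.47681872 231.77339524]]
now [ 0.5657 -0.2762  0.1555] y 90.0 j6 -0.58 turn az -0.0 (dy deg 0.0 ) dp after turn [ -0.3  -0.8 152.5] dp before turn [ -0.4  -0.9 152.5] tilt [ 0.001 -0.001 -0.   ] w 0.0851 gf 0.0 F [-0.9 -0.3 -0.7] t 14.8
```

View pics/w4.png

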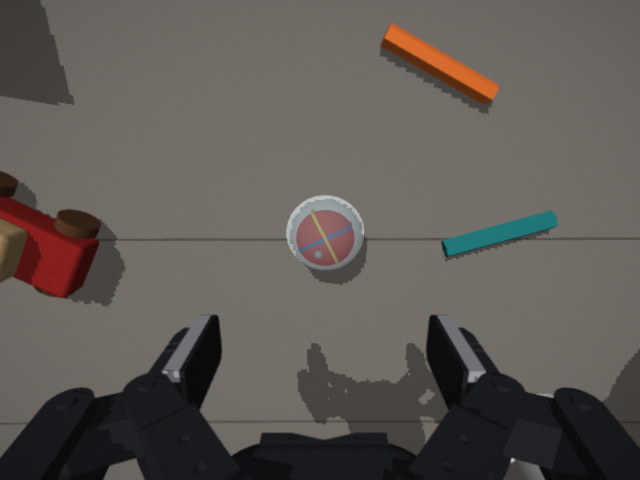

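The ball is at (325,232), against a predicted (323,232). The orange rod runs (390,35)–(490,92) and the teal rod (448,247)–(553,218). The car is well clear.

```bash
python3 -c "
from h import *
f=arm.grab_frame('wrist')
for L in ([(388,38),(491,93)],[(448,247),(554,219)]):
  w=world(f,L,.008);e=w[1]-w[0];print(w.mean(0),np.linalg.norm(e),np.degrees(np.arctan2(e[1],e[0])))"
python3 -m crank '[{"delta_rot":[0,0,0],"dp":[0,0,30],"claw":-1},{"delta_rot":[0,0,0],"dp":[0,0,35],"claw":-1},{"delta_rot":[0,0,0],"dp":[0,0,35],"claw":-1},{"delta_rot":[0,0,0],"dp":[0,0,25],"claw":-1},{"delta_rot":[0,0,0],"dp":[0,0,17],"claw":-1},{"delta_rot":[0,0,0],"dp":[0,0,10],"claw":-1},{"delta_rot":[0,0,0],"dp":[0,0,0],"claw":-1},{"delta_rot":[0,0,0],"dp":[0,0,0],"claw":1},{"delta_rot":[0,0,0],"dp":[0,0,0],"claw":1},{"delta_rot":[0,0,0],"dp":[0,0,0],"claw":1},{"delta_rot":[0,0,0],"dp":[0,0,0],"claw":1},{"delta_rot":[0,0,0],"dp":[0,0,0],"claw":1},{"delta_rot":[0,0,0],"dp":[0,0,0],"claw":1}]' 40
python3 -m crank '[{"delta_rot":[0,0,0],"dp":[0,0,-20],"claw":1},{"delta_rot":[0,0,0],"dp":[0,0,-30],"claw":1},{"delta_rot":[0,0,0],"dp":[0,0,-40],"claw":1},{"delta_rot":[0,0,-0.088],"dp":[0,0,0],"claw":1},{"delta_rot":[0,0,-0.088],"dp":[0,0,0],"claw":1},{"delta_rot":[0,0,0],"dp":[0,0,0],"claw":1}]'
python3 -c "
from h import *
go([.638,.108,.010],100)"
```

```text
[ 0.44569583 -0.19050277  0.008     ] 0.08656910979486326 65.21311990594927
[ 0.57291787 -0.12706649  0.008     ] 0.08838783308412189 106.09789391585699
clock: 16.15
eef_pos: [0.5674, -0.277, 0.0056]
eef_rot: [0.002, -0.0, 1.0, -0.001]
contact_force: [-1.7, 2.0, 6.4]
gripper_width: 0.0583
gripper_force: 43.2
clock: 16.75
eef_pos: [0.5664, -0.2769, 0.0946]
eef_rot: [0.001, -0.088, 0.996, -0.001]
contact_force: [-0.4, -0.4, -0.5]
gripper_width: 0.0578
gripper_force: 43.2
now [ 0.5664 -0.2769  0.0946] y 100.1 j6 -0.76 turn az 0.002 (dy deg -0.1 ) dp after turn [-137.3  366.7   84.6] dp before turn [-137.8  366.5   84.3] tilt [-0.001  0.001  0.   ] w 0.0578 gf 43.2 F [-0.4 -0.4 -0.5] t 16.75
```

```bash
python3 -m crank '[{"delta_rot":[0,0,0],"dp":[-7.4,42.1,0],"claw":1},{"delta_rot":[0,0,0],"dp":[-7.4,42.1,0],"claw":1},{"delta_rot":[0,0,0],"dp":[-7.4,42.1,0],"claw":1},{"delta_rot":[0,0,0],"dp":[-7.4,42.1,0],"claw":1},{"delta_rot":[0,0,0],"dp":[-7.4,42.1,0],"claw":1},{"delta_rot":[0,0,0],"dp":[-7.4,42.1,0],"claw":1},{"delta_rot":[0,0,0],"dp":[-7.4,42.1,0],"claw":1},{"delta_rot":[0,0,0],"dp":[-7.4,42.1,0],"claw":1},{"delta_rot":[0,0,0],"dp":[-7.4,42.1,0],"claw":1},{"delta_rot":[0,0,0],"dp":[-35,-6.2,0],"claw":1},{"delta_rot":[0,0,0],"dp":[-35.5,-6.2,0],"claw":1},{"delta_rot":[0,0,0],"dp":[0,0,0],"claw":1},{"delta_rot":[0,0,0],"dp":[0,0,0],"claw":1}]'
python3 - <<'E'
from h import *
f=arm.grab_frame("wrist"); cv2.imwrite("pics/w5.png",f["img"][:,:,::-1]); go([.638,.108,.010],100)
E
```

```text
clock: 18.05
eef_pos: [0.6368, 0.1082, 0.0928]
eef_rot: [-0.001, -0.087, 0.996, 0.0]
contact_force: [-0.3, -0.6, -0.7]
gripper_width: 0.0581
gripper_force: 43.3
now [0.636  0.1081 0.0929] y 100.0 j6 -0.13 turn az 0.0 (dy deg -0.0 ) dp after turn [-2.  -0.5 82.9] dp before turn [-2.1 -0.5 82.9] tilt [ 0.    -0.002  0.   ] w 0.0579 gf 43.3 F [-0.9  0.5 -1.3] t 18.1
```

View pics/w5.png

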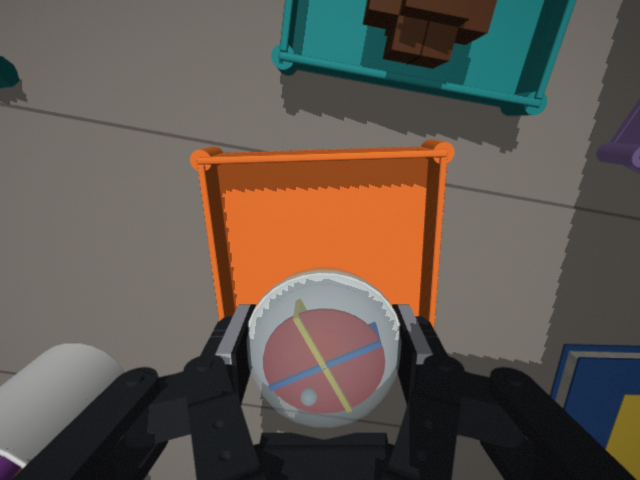

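The ball is centred over the orange tier, with its near rim at (200,158)–(448,152). The burr sits in the teal tier. Lower.

```bash
python3 -m crank '[{"delta_rot":[0,0,0],"dp":[-2,0,25],"claw":1},{"delta_rot":[0,0,0],"dp":[0,0,25],"claw":1},{"delta_rot":[0,0,0],"dp":[0,0,18],"claw":1},{"delta_rot":[0,0,0],"dp":[0,0,9],"claw":1},{"delta_rot":[0,0,0],"dp":[0,0,3.5],"claw":1},{"delta_rot":[0,0,0],"dp":[0,0,0],"claw":1},{"delta_rot":[0,0,0],"dp":[0,0,0],"claw":1}]'; for i in 1 2; do :; done; python3 -m crank '[{"delta_rot":[0,0,0],"dp":[0,0,1],"claw":1},{"delta_rot":[0,0,0],"dp":[0,0,0],"claw":1}]'; python3 -m crank '[{"delta_rot":[0,0,0],"dp":[0,0,0.7],"claw":1},{"delta_rot":[0,0,0],"dp":[0,0,0],"claw":1}]'
```

```text
clock: 18.8
eef_pos: [0.6395, 0.1086, 0.0143]
eef_rot: [0.001, -0.088, 0.996, -0.0]
contact_force: [-0.1, 0.2, -0.9]
gripper_width: 0.0575
gripper_force: 43.3
clock: 19.0
eef_pos: [0.6393, 0.1087, 0.0129]
eef_rot: [0.001, -0.088, 0.996, 0.0]
contact_force: [0.2, 0.1, -0.3]
gripper_width: 0.0581
gripper_force: 43.3
clock: 19.2
eef_pos: [0.6389, 0.1087, 0.0115]
eef_rot: [0.0, -0.088, 0.996, 0.0]
contact_force: [-0.5, 0.3, -0.3]
gripper_width: 0.0578
gripper_force: 43.3
```

```bash
python3 -m crank '[{"delta_rot":[0,0,0],"dp":[0,0,0.7],"claw":1},{"delta_rot":[0,0,0],"dp":[0,0,0],"claw":1},{"delta_rot":[0,0,0],"dp":[0,0,0],"claw":1}]'; python3 -m crank '[{"delta_rot":[0,0,0],"dp":[0,0,0.7],"claw":1},{"delta_rot":[0,0,0],"dp":[0,0,0],"claw":1},{"delta_rot":[0,0,0],"dp":[0,0,0],"claw":1}]'
```

```text
clock: 19.5
eef_pos: [0.6388, 0.1087, 0.0106]
eef_rot: [-0.0, -0.088, 0.996, 0.0]
contact_force: [-0.2, -0.1, -0.4]
gripper_width: 0.0582
gripper_force: 43.3
clock: 19.8
eef_pos: [0.6388, 0.1086, 0.01]
eef_rot: [-0.0, -0.088, 0.996, 0.0]
contact_force: [0.2, 0.3, 0.3]
gripper_width: 0.0577
gripper_force: 43.3
```

```bash
python3 -m crank '[{"delta_rot":[0,0,0],"dp":[0,0,0.7],"claw":1},{"delta_rot":[0,0,0],"dp":[0,0,0],"claw":1},{"delta_rot":[0,0,0],"dp":[0,0,0],"claw":-0.4},{"delta_rot":[0,0,0],"dp":[0,0,0],"claw":-0.7},{"delta_rot":[0,0,0],"dp":[0,0,0],"claw":-0.85},{"delta_rot":[0,0,0],"dp":[0,0,-10],"claw":-0.85},{"delta_rot":[0,0,0],"dp":[0,0,-35],"claw":-0.85},{"delta_rot":[0,0,0],"dp":[0,0,-50],"claw":-0.85},{"delta_rot":[0,0,0],"dp":[0,0,-50],"claw":-0.5},{"delta_rot":[0,0,0],"dp":[17.7,-37.1,0],"claw":-0.5},{"delta_rot":[0,0,0],"dp":[17.7,-37.1,0],"claw":-0.5},{"delta_rot":[0,0,0],"dp":[17.7,-37.1,0],"claw":-0.5},{"delta_rot":[0,0,0],"dp":[17.7,-37.1,0],"claw":-0.5},{"delta_rot":[0,0,0],"dp":[17.7,-37.1,0],"claw":-0.5},{"delta_rot":[0,0,0],"dp":[17.7,-37.1,0],"claw":-0.5}]'
python3 -m crank '[{"delta_rot":[0,0,0.1466],"dp":[0,0,0],"claw":-0.3},{"delta_rot":[0,0,0.1466],"dp":[0,0,0],"claw":-0.3},{"delta_rot":[0,0,0.1466],"dp":[0,0,0],"claw":-0.3},{"delta_rot":[0,0,0.1466],"dp":[0,0,0],"claw":-0.3},{"delta_rot":[0,0,0.1466],"dp":[0,0,0],"claw":-0.3},{"delta_rot":[0,0,0.1466],"dp":[0,0,0],"claw":-0.3},{"delta_rot":[0,0,0.1466],"dp":[0,0,0],"claw":-0.3},{"delta_rot":[0,0,0.1466],"dp":[0,0,0],"claw":-0.3},{"delta_rot":[0,0,0.1466],"dp":[0,0,0],"claw":-0.3},{"delta_rot":[0,0,0.1466],"dp":[0,0,0],"claw":-0.3},{"delta_rot":[0,0,0],"dp":[0,0,0],"claw":-0.3}]'
python3 - <<'E'
from h import *
f=arm.grab_frame("wrist"); cv2.imwrite("pics/w6.png",f["img"][:,:,::-1]); 
print(pix(f,[[.573,-.129,.007]])); go([.573,-.129,.003],16)
E
```

```text
clock: 21.3
eef_pos: [0.5729, -0.1306, 0.1553]
eef_rot: [0.001, -0.088, 0.996, -0.0]
contact_force: [-0.2, -0.4, -0.0]
gripper_width: 0.0641
gripper_force: 0.0
clock: 22.4
eef_pos: [0.5734, -0.1292, 0.1551]
eef_rot: [0.0, 0.601, 0.799, 0.0]
contact_force: [0.0, 0.2, 0.3]
gripper_width: 0.0556
gripper_force: 0.0
[[322.80345233 224.9715644 ]]
now [ 0.5734 -0.1292  0.155 ] y 16.3 j6 0.93 turn az 0.005 (dy deg -0.3 ) dp after turn [  0.3  -0.4 152. ] dp before turn [  0.4  -0.5 152. ] tilt [0.001 0.    0.   ] w 0.0554 gf 0.0 F [ 0.3 -0.9 -0.1] t 22.45
```

View pics/w6.png

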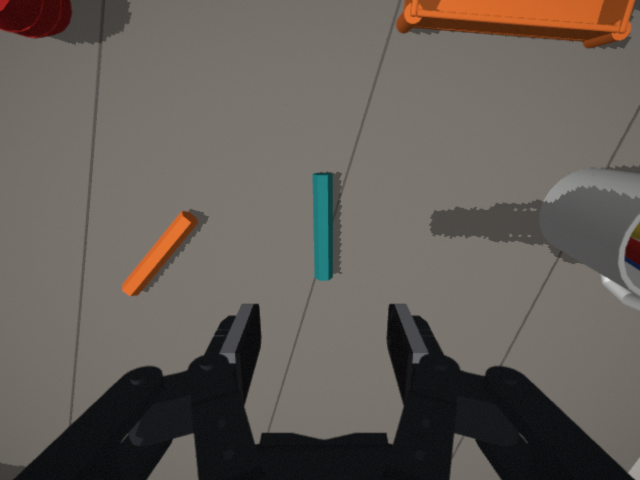

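The teal rod is vertical in view at (323,226), exactly aligned. Descend and grip.

```bash
python3 -m crank '[{"delta_rot":[0,0,0],"dp":[0,0,30],"claw":-0.3},{"delta_rot":[0,0,0],"dp":[0,0,35],"claw":-0.3},{"delta_rot":[0,0,0],"dp":[0,0,35],"claw":-0.3},{"delta_rot":[0,0,0],"dp":[0,0,25],"claw":-0.3},{"delta_rot":[0,0,0],"dp":[0,0,17],"claw":-0.3},{"delta_rot":[0,0,0],"dp":[0,0,9],"claw":-0.3},{"delta_rot":[0,0,0],"dp":[0,0,0],"claw":0.2},{"delta_rot":[0,0,0],"dp":[0,0,0],"claw":1},{"delta_rot":[0,0,0],"dp":[0,0,0],"claw":1},{"delta_rot":[0,0,0],"dp":[0,0,0],"claw":1},{"delta_rot":[0,0,0],"dp":[0,0,0],"claw":1},{"delta_rot":[0,0,0],"dp":[0,0,0],"claw":1},{"delta_rot":[0,0,0],"dp":[0,0,0],"claw":1}]' 30
python3 -m crank '[{"delta_rot":[0,0,0],"dp":[0,0,-20],"claw":1},{"delta_rot":[0,0,0],"dp":[0,0,-35],"claw":1},{"delta_rot":[0,0,0],"dp":[0,0,-45],"claw":1},{"delta_rot":[0,0,0],"dp":[0,0,0],"claw":1}]'
python3 -c "
from h import *
import math
c=np.array([.4924,.3506]);a=math.radians(-14.1);u=np.array([math.cos(a),math.sin(a)])
for s in(25,-25):
  p=c+s/1e3*u;print(s,p);go([*p,.010],-14.1)"
```

```text
clock: 23.75
eef_pos: [0.5744, -0.1295, 0.0047]
eef_rot: [0.001, 0.601, 0.799, 0.0]
contact_force: [-0.2, 0.4, 5.8]
gripper_width: 0.0144
gripper_force: 29.8
clock: 24.15
eef_pos: [0.5773, -0.1306, 0.1099]
eef_rot: [0.005, 0.601, 0.799, 0.002]
contact_force: [0.9, -1.3, 0.5]
gripper_width: 0.0143
gripper_force: 29.5
25 [0.5166468  0.34450962]
now [ 0.5773 -0.1306  0.1099] y 16.1 j6 0.93 turn az 0.527 (dy deg -30.2 ) dp after turn [ 446.  -174.5   99.9] dp before turn [473.9  72.7  97.5] tilt [ 0.009  0.006 -0.   ] w 0.0143 gf 29.5 F [ 0.9 -1.3  0.5] t 24.15
-25 [0.4681532  0.35669038]
now [ 0.5773 -0.1306  0.1099] y 16.1 j6 0.93 turn az 0.527 (dy deg -30.2 ) dp after turn [ 446.  -224.5   99.9] dp before turn [499.   29.5  96.9] tilt [ 0.009  0.006 -0.   ] w 0.0143 gf 29.5 F [ 0.9 -1.3  0.5] t 24.15
```

```bash
python3 -m crank '[{"delta_rot":[0,0,0.132],"dp":[0,0,0],"claw":1},{"delta_rot":[0,0,0.132],"dp":[0,0,0],"claw":1},{"delta_rot":[0,0,0.132],"dp":[0,0,0],"claw":1},{"delta_rot":[0,0,0.131],"dp":[0,0,0],"claw":1},{"delta_rot":[0,0,0],"dp":[37.2,-14.5,0],"claw":1},{"delta_rot":[0,0,0],"dp":[37.2,-14.5,0],"claw":1},{"delta_rot":[0,0,0],"dp":[37.2,-14.5,0],"claw":1},{"delta_rot":[0,0,0],"dp":[37.2,-14.5,0],"claw":1},{"delta_rot":[0,0,0],"dp":[37.2,-14.5,0],"claw":1},{"delta_rot":[0,0,0],"dp":[37.2,-14.5,0],"claw":1},{"delta_rot":[0,0,0],"dp":[37.2,-14.5,0],"claw":1},{"delta_rot":[0,0,0],"dp":[37.2,-14.5,0],"claw":1},{"delta_rot":[0,0,0],"dp":[37.2,-14.5,0],"claw":1},{"delta_rot":[0,0,0],"dp":[37.2,-14.5,0],"claw":1},{"delta_rot":[0,0,0],"dp":[37.2,-14.5,0],"claw":1},{"delta_rot":[0,0,0],"dp":[37.2,-14.5,0],"claw":1},{"delta_rot":[0,0,0],"dp":[0,0,0],"claw":1},{"delta_rot":[0,0,0],"dp":[0,0,0],"claw":1}]'
python3 - <<'E'
from h import *
f=arm.grab_frame("wrist"); cv2.imwrite("pics/w7.png",f["img"][:,:,::-1]); go([.5166,.3445,.009],-14.1)
E
```

```text
clock: 25.95
eef_pos: [0.5125, 0.3469, 0.1026]
eef_rot: [0.0, 0.788, 0.616, -0.0]
contact_force: [-0.6, 0.1, -0.4]
gripper_width: 0.0147
gripper_force: 29.5
now [0.5127 0.3459 0.1027] y -14.1 j6 2.28 turn az 0.001 (dy deg -0.0 ) dp after turn [-0.4  4.1 93.7] dp before turn [-0.3  4.2 93.7] tilt [-0.001  0.001 -0.   ] w 0.0141 gf 29.5 F [0.4 0.1 0.2] t 26.0
```

View pics/w7.png

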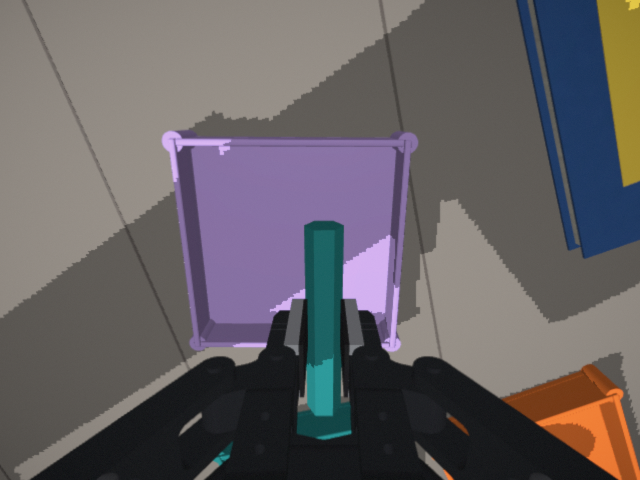

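```bash
python3 - <<'E'
from h import *
f=arm.grab_frame("wrist"); w=world(f,[(172,140),(408,142),(393,343),(197,343)],.03); c=w.mean(0); print(w.round(3),c)
for i in(0,1,2): e=w[i+1]-w[i]; print(np.linalg.norm(e),np.degrees(np.arctan2(e[1],e[0])))
a=np.radians(-14.1);u=np.array([np.cos(a),np.sin(a)])
print(c[:2]+.025*u); go([*(c[:2]+.025*u),.009],-14.1)
E
```

```text
[[0.446 0.438 0.03 ]
 [0.577 0.403 0.03 ]
 [0.544 0.272 0.03 ]
 [0.412 0.306 0.03 ]] [0.49469766 0.35478294 0.03      ]
0.1357207498561004 -14.526910317669707
0.13514929608033135 -104.18591676967317
0.1365959784708057 165.89457154966914
[0.51894446 0.34869257]
now [0.513  0.3453 0.1028] y -14.1 j6 2.28 turn az -0.0 (dy deg 0.0 ) dp after turn [ 4.7  4.9 93.8] dp before turn [ 4.8  5.  93.8] tilt [-0.001  0.001 -0.   ] w 0.0139 gf 29.5 F [ 0.6 -0.9  0.1] t 26.05
```

The teal rod is held lengthwise over the lilac tier (rim corners (172,140), (408,142), (393,343), (197,343)). A few mm of correction, then lower.

```bash
python3 -m crank '[{"delta_rot":[0,0,0],"dp":[2.5,4.5,20],"claw":1},{"delta_rot":[0,0,0],"dp":[0,0,30],"claw":1},{"delta_rot":[0,0,0],"dp":[0,0,25],"claw":1},{"delta_rot":[0,0,0],"dp":[0,0,12],"claw":1},{"delta_rot":[0,0,0],"dp":[0,0,4],"claw":1},{"delta_rot":[0,0,0],"dp":[0,0,1.5],"claw":1},{"delta_rot":[0,0,0],"dp":[0,0,0],"claw":1},{"delta_rot":[0,0,0],"dp":[0,0,0],"claw":1}]'; python3 -m crank '[{"delta_rot":[0,0,0],"dp":[0,0,0.7],"claw":1},{"delta_rot":[0,0,0],"dp":[0,0,0],"claw":1},{"delta_rot":[0,0,0],"dp":[0,0,0],"claw":1}]'; python3 -m crank '[{"delta_rot":[0,0,0],"dp":[0,0,0.7],"claw":1},{"delta_rot":[0,0,0],"dp":[0,0,0],"claw":1},{"delta_rot":[0,0,0],"dp":[0,0,0],"claw":1}]'
```

```text
clock: 26.85
eef_pos: [0.5192, 0.3479, 0.0122]
eef_rot: [0.0, 0.789, 0.615, 0.001]
contact_force: [-0.0, 0.6, 0.5]
gripper_width: 0.0141
gripper_force: 29.5
clock: 27.15
eef_pos: [0.5183, 0.3477, 0.0104]
eef_rot: [0.0, 0.788, 0.615, 0.0]
contact_force: [0.1, 0.1, -0.2]
gripper_width: 0.0145
gripper_force: 29.5
clock: 27.45
eef_pos: [0.5182, 0.3475, 0.0093]
eef_rot: [-0.0, 0.789, 0.615, -0.0]
contact_force: [0.3, 0.9, -0.9]
gripper_width: 0.0142
gripper_force: 29.5
```

```bash
python3 -m crank '[{"delta_rot":[0,0,0],"dp":[0,0,0.8],"claw":1},{"delta_rot":[0,0,0],"dp":[0,0,0],"claw":1},{"delta_rot":[0,0,0],"dp":[0,0,0],"claw":0.5},{"delta_rot":[0,0,0],"dp":[0,0,0],"claw":0.3},{"delta_rot":[0,0,0],"dp":[0,0,0],"claw":0.3},{"delta_rot":[0,0,0],"dp":[0,0,-10],"claw":0.3},{"delta_rot":[0,0,0],"dp":[0,0,-35],"claw":0.3},{"delta_rot":[0,0,0],"dp":[0,0,-50],"claw":-0.3},{"delta_rot":[0,0,0],"dp":[0,0,-50],"claw":-0.3}]'
python3 -m crank '[{"delta_rot":[0,0,0],"dp":[-38.6,4.35,0],"claw":-0.3},{"delta_rot":[0,0,0],"dp":[-38.6,4.35,0],"claw":-0.3},{"delta_rot":[0,0,0],"dp":[-38.6,4.35,0],"claw":-0.3},{"delta_rot":[0,0,0],"dp":[-38.6,4.35,0],"claw":-0.3},{"delta_rot":[0,0,0],"dp":[-38.6,4.35,0],"claw":-0.3},{"delta_rot":[0,0,0],"dp":[-38.6,4.35,0],"claw":-0.3},{"delta_rot":[0,0,0],"dp":[-38.6,4.35,0],"claw":-0.3},{"delta_rot":[0,0,0],"dp":[-38.6,4.35,0],"claw":-0.3},{"delta_rot":[0,0,0],"dp":[-38.6,4.35,0],"claw":-0.3},{"delta_rot":[0,0,0],"dp":[-38.6,4.35,0],"claw":-0.3},{"delta_rot":[0,0,0],"dp":[-38.6,4.35,0],"claw":-0.3},{"delta_rot":[0,0,0],"dp":[-38.6,4.35,0],"claw":-0.3},{"delta_rot":[0,0,0],"dp":[-38.6,4.35,0],"claw":-0.3},{"delta_rot":[0,0,0],"dp":[-38.6,4.35,0],"claw":-0.3},{"delta_rot":[0,0,0.097],"dp":[0,0,0],"claw":-0.3},{"delta_rot":[0,0,0.097],"dp":[0,0,0],"claw":-0.3},{"delta_rot":[0,0,0],"dp":[0,0,0],"claw":-0.3},{"delta_rot":[0,0,0],"dp":[0,0,0],"claw":-0.3}]'
python3 - <<'E'
from h import *
f=arm.grab_frame("wrist"); cv2.imwrite("pics/w8.png",f["img"][:,:,::-1]); 
print(pix(f,[[.4455,-.192,.007]])); go([.4455,-.192,.004],-25.2)
E
```

```text
clock: 28.35
eef_pos: [0.5175, 0.3472, 0.1553]
eef_rot: [-0.0, 0.788, 0.615, -0.001]
contact_force: [0.7, 0.5, -0.6]
gripper_width: 0.0548
gripper_force: 0.0
clock: 30.15
eef_pos: [0.4458, -0.1915, 0.1541]
eef_rot: [0.0, 0.844, 0.537, 0.0]
contact_force: [0.1, -0.5, -0.2]
gripper_width: 0.0556
gripper_force: 0.0
[[323.58714934 226.4687807 ]]
now [ 0.4458 -0.1913  0.154 ] y -25.1 j6 1.44 turn az 0.002 (dy deg -0.1 ) dp after turn [ -0.8   0.  150. ] dp before turn [-8.0e-01 -1.0e-01  1.5e+02] tilt [ 0.001 -0.     0.   ] w 0.0552 gf 0.0 F [1.3 0.9 0.2] t 30.2
```

View pics/w8.png

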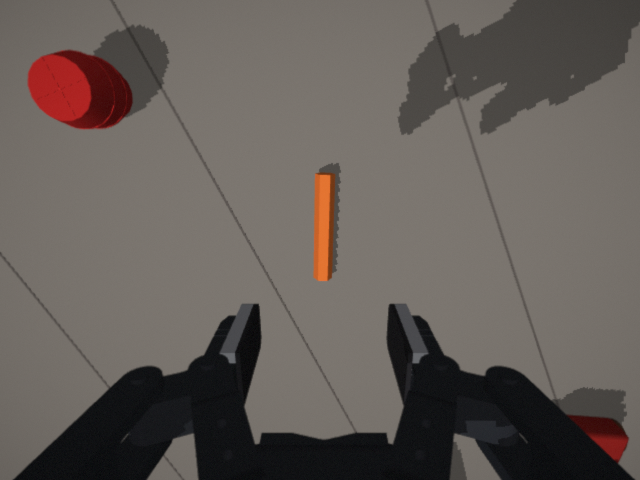

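The orange rod is centred at (323,227) and aligned. Grip, lift and turn.

```bash
python3 -m crank '[{"delta_rot":[0,0,0],"dp":[0,0,30],"claw":-0.3},{"delta_rot":[0,0,0],"dp":[0,0,35],"claw":-0.3},{"delta_rot":[0,0,0],"dp":[0,0,35],"claw":-0.3},{"delta_rot":[0,0,0],"dp":[0,0,25],"claw":-0.3},{"delta_rot":[0,0,0],"dp":[0,0,16],"claw":-0.3},{"delta_rot":[0,0,0],"dp":[0,0,9],"claw":-0.3},{"delta_rot":[0,0,0],"dp":[0,0,0],"claw":0.2},{"delta_rot":[0,0,0],"dp":[0,0,0],"claw":1},{"delta_rot":[0,0,0],"dp":[0,0,0],"claw":1},{"delta_rot":[0,0,0],"dp":[0,0,0],"claw":1},{"delta_rot":[0,0,0],"dp":[0,0,0],"claw":1},{"delta_rot":[0,0,0],"dp":[0,0,0],"claw":1},{"delta_rot":[0,0,0],"dp":[0,0,0],"claw":1}]' 30
python3 -m crank '[{"delta_rot":[0,0,0],"dp":[0,0,-20],"claw":1},{"delta_rot":[0,0,0],"dp":[0,0,-35],"claw":1},{"delta_rot":[0,0,0],"dp":[0,0,-45],"claw":1},{"delta_rot":[0,0,-0.097],"dp":[0,0,0],"claw":1},{"delta_rot":[0,0,-0.097],"dp":[0,0,0],"claw":1},{"delta_rot":[0,0,0],"dp":[0,0,0],"claw":1},{"delta_rot":[0,0,0],"dp":[0,0,0],"claw":1}]'
python3 -c "
from h import *
go([.4692,.3586,.010],-14.1)"
```

```text
clock: 31.5
eef_pos: [0.4467, -0.1919, 0.0047]
eef_rot: [0.001, 0.844, 0.536, 0.001]
contact_force: [-0.3, 0.5, 5.4]
gripper_width: 0.0137
gripper_force: 29.8
clock: 32.2
eef_pos: [0.4454, -0.1913, 0.1035]
eef_rot: [-0.0, 0.789, 0.614, -0.0]
contact_force: [-0.5, -0.0, -0.6]
gripper_width: 0.0143
gripper_force: 29.5
now [ 0.4454 -0.1913  0.1035] y -14.2 j6 1.25 turn az -0.002 (dy deg 0.1 ) dp after turn [ 539.2 -110.9   93.5] dp before turn [ 538.9 -112.1   93.6] tilt [-0. -0.  0.] w 0.0143 gf 29.5 F [-0.5 -0.  -0.6] t 32.2
```

```bash
python3 -m crank '[{"delta_rot":[0,0,0],"dp":[38.5,-7.95,0],"claw":1},{"delta_rot":[0,0,0],"dp":[38.5,-7.95,0],"claw":1},{"delta_rot":[0,0,0],"dp":[38.5,-7.95,0],"claw":1},{"delta_rot":[0,0,0],"dp":[38.5,-7.95,0],"claw":1},{"delta_rot":[0,0,0],"dp":[38.5,-7.95,0],"claw":1},{"delta_rot":[0,0,0],"dp":[38.5,-7.95,0],"claw":1},{"delta_rot":[0,0,0],"dp":[38.5,-7.95,0],"claw":1},{"delta_rot":[0,0,0],"dp":[38.5,-7.95,0],"claw":1},{"delta_rot":[0,0,0],"dp":[38.5,-7.95,0],"claw":1},{"delta_rot":[0,0,0],"dp":[38.5,-7.95,0],"claw":1},{"delta_rot":[0,0,0],"dp":[38.5,-7.95,0],"claw":1},{"delta_rot":[0,0,0],"dp":[38.5,-7.95,0],"claw":1},{"delta_rot":[0,0,0],"dp":[38.5,-7.95,0],"claw":1},{"delta_rot":[0,0,0],"dp":[38.5,-7.95,0],"claw":1},{"delta_rot":[0,0,0],"dp":[0,0,0],"claw":1},{"delta_rot":[0,0,0],"dp":[0,0,0],"claw":1}]'
python3 - <<'E'
from h import *
f=arm.grab_frame("wrist"); cv2.imwrite("pics/w9.png",f["img"][:,:,::-1]); go([.4692,.3586,.009],-14.1)
E
```

```text
clock: 33.8
eef_pos: [0.4683, 0.3589, 0.1027]
eef_rot: [0.0, 0.788, 0.615, -0.001]
contact_force: [-0.1, -0.7, 0.2]
gripper_width: 0.0141
gripper_force: 29.5
now [0.4683 0.358  0.1028] y -14.1 j6 2.33 turn az -0.0 (dy deg 0.0 ) dp after turn [ 0.8  0.7 93.8] dp before turn [ 0.9  0.9 93.8] tilt [-0.001  0.002  0.   ] w 0.0139 gf 29.5 F [-0.8 -0.2 -0.2] t 33.85
```

View pics/w9.png

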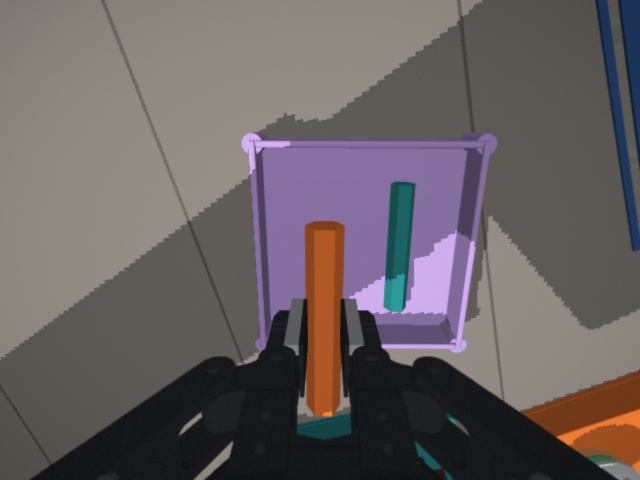

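The teal rod lies flat at (400,247), with free floor left of it for the orange rod. Lower it, release and retreat.

```bash
python3 -m crank '[{"delta_rot":[0,0,0],"dp":[0.8,0.5,20],"claw":1},{"delta_rot":[0,0,0],"dp":[0,0,30],"claw":1},{"delta_rot":[0,0,0],"dp":[0,0,25],"claw":1},{"delta_rot":[0,0,0],"dp":[0,0,12],"claw":1},{"delta_rot":[0,0,0],"dp":[0,0,4],"claw":1},{"delta_rot":[0,0,0],"dp":[0,0,1.5],"claw":1},{"delta_rot":[0,0,0],"dp":[0,0,0.7],"claw":1},{"delta_rot":[0,0,0],"dp":[0,0,0],"claw":1},{"delta_rot":[0,0,0],"dp":[0,0,0.7],"claw":1},{"delta_rot":[0,0,0],"dp":[0,0,0],"claw":1},{"delta_rot":[0,0,0],"dp":[0,0,0.5],"claw":1},{"delta_rot":[0,0,0],"dp":[0,0,0],"claw":1}]'; python3 -m crank '[{"delta_rot":[0,0,0],"dp":[0,0,0.4],"claw":1},{"delta_rot":[0,0,0],"dp":[0,0,0],"claw":1}]'
```

```text
clock: 35.05
eef_pos: [0.4697, 0.3592, 0.0093]
eef_rot: [0.0, 0.788, 0.615, 0.0]
contact_force: [-0.1, -0.4, -0.6]
gripper_width: 0.0147
gripper_force: 29.5
clock: 35.25
eef_pos: [0.4697, 0.3592, 0.0088]
eef_rot: [-0.0, 0.789, 0.615, 0.0]
contact_force: [-0.3, -0.1, -0.1]
gripper_width: 0.0141
gripper_force: 29.5
```

```bash
python3 -m crank '[{"delta_rot":[0,0,0],"dp":[0,0,0.5],"claw":1},{"delta_rot":[0,0,0],"dp":[0,0,0],"claw":1},{"delta_rot":[0,0,0],"dp":[0,0,0],"claw":0.5},{"delta_rot":[0,0,0],"dp":[0,0,0],"claw":0.3},{"delta_rot":[0,0,0],"dp":[0,0,0],"claw":0.3},{"delta_rot":[0,0,0],"dp":[0,0,-10],"claw":0.3},{"delta_rot":[0,0,0],"dp":[0,0,-35],"claw":0.3},{"delta_rot":[0,0,0],"dp":[0,0,-50],"claw":0.3},{"delta_rot":[0,0,0],"dp":[0,0,-50],"claw":0.3},{"delta_rot":[0,0,0],"dp":[16,-35,-10],"claw":0.3},{"delta_rot":[0,0,0],"dp":[16,-35,-10],"claw":0.3},{"delta_rot":[0,0,0],"dp":[16,-35,-10],"claw":0.3},{"delta_rot":[0,0,0],"dp":[16,-35,-10],"claw":0.3},{"delta_rot":[0,0,0],"dp":[16,-35,-10],"claw":0.3},{"delta_rot":[0,0,0],"dp":[0,0,0],"claw":0.3},{"delta_rot":[0,0,0],"dp":[0,0,0],"claw":0.3}]'
python3 - <<'E'
from h import *
a=arm.grab_frame("top")["img"][:,:,::-1]; b=arm.grab_frame("side")["img"][:,:,::-1]
a=cv2.resize(a[150:350,120:440],(480,300),interpolation=cv2.INTER_CUBIC); b=cv2.resize(b[120:270,110:350],(480,300),interpolation=cv2.INTER_CUBIC)
cv2.imwrite("pics/end.png",np.vstack([a,b]))
E
```

```text
clock: 36.85
eef_pos: [0.3189, 0.4799, 0.2041]
eef_rot: [0.0, 0.788, 0.616, 0.001]
contact_force: [1.3, -0.1, -0.6]
gripper_width: 0.03
gripper_force: 0.0
```

View pics/end.png

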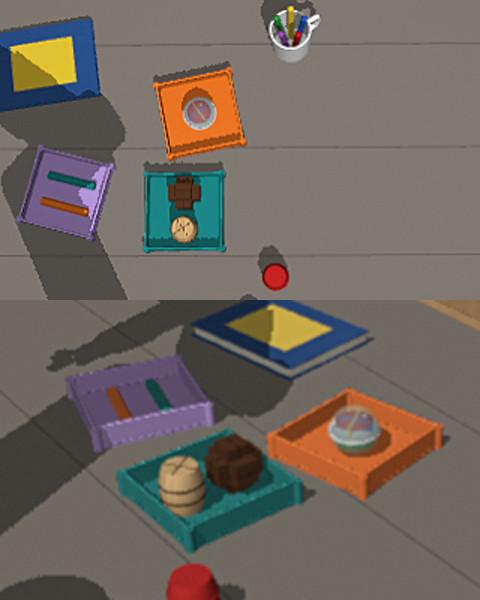

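The final picture shows the burr (183,193) and barrel (183,229) upright in teal, the ball (200,112) in orange, and both rods flat in lilac at (70,180) and (65,207). The mug and the red decoy have not been touched. Handing in.

```bash
python3 -c "
from workcell import arm
print(arm.finish_job())"
```

```text
the job is handed in; nothing more can be done
None
```

All five toys are sorted (walnut burr and beech barrel in the teal tier, maze ball in orange, both rods in lilac), with the mug and car left alone, and the job was handed in at about 37 s of the 131 s allowed.

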